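# Roll-test the kiln props and scrap the one that rocks

### The arm

A 6-joint arm with a two-finger parallel gripper is mounted at the origin on the work surface. World frame = base frame: x ahead of the robot, y to its left, z up, the work surface at z = 0. Lengths are in m, angles in degrees, forces in N, time in s.
With the tool pointing down it reaches from about 0.35 to 0.85 m from the base axis. Payload 8.1 kg.
Tool frame: the origin (TCP) lies between the finger pads; the fingertips stand 22 mm ahead of it and the grasp point (between the pads) lies 3 mm ahead of it (r.tcp_to_tips is the distance from the TCP to the fingertips, in m); z points along the fingers, y is the line along which they close (so a half turn about z gives the same grasp; the last joint's range is limited). The gripper opens to 93 mm and grips with 3 to 60 N. Pads are 15 mm wide; open, the fingers measure 128 mm over their backs; the gripper's body (75 mm by 188 mm) begins 65 mm behind the grasp point.
Start: joints at [-68.262, 7.471, 85.268, -0, 87.261, -4.893], TCP at [0.269, -0.536, 0.212] pointing down, gripper open.
Joint ranges: [-169.43, 169.43], [-51.17, 129.36], [1.28, 143.12], [-76.62, 256.62], [0, 156.53], [-152.29, 152.29]. Speed limits (degrees/s): [136.94, 136.94, 159.86, 180, 180, 180].

### API

Orientations are given as [roll, pitch, yaw] about the fixed x, y, z axes, in that order (R = Rz(yaw) Ry(pitch) Rx(roll)).
In Python, from plant import r gives the robot as it stands. The module is installed in compiled form; this text tells all that it offers.
- The arm moves only by the tool drive_tool, never from a script. Its argument "rows" is a list of rows, each a list of 5 numbers: the shift along the tool's x, y, z in units of 0.02 m (1.0 is 0.02 m), then the turn about the tool's z in units of 8 degrees (1.0 is 8 degrees), then the opening, from 0 (shut) to 1 (fully open). A call has 1 to 8 rows; each row shifts and turns the commanded pose from where the row before left it, along the tool's axes as they then stand; what a row does not reach is not made up. A row lasts 1/10 s, in which the tool goes at most 50 mm and 8.59 degrees, less where a joint would pass 70% of its speed; a pose out of reach is approached as far as the arm can. A call with a number of a shift or a turn outside -1 to 1 is refused whole. A call with a gripper value outside its range is refused whole. The fingers move at their own pace and stop on an object; the grip force is fixed at half the most. Time passes only in rows, so rows that do not move let the fingers close. It gives the time, the measured TCP pose, the force, the opening and the grip force at its end, in the units of the state.
- r.read_state(): the state, without advancing time (a new reading comes with each control period).
- r.capture(name): name is "scene" or "top"; returns (picture, depth): 400x640x3 uint8, red, green, blue; 400x640 float32, m along the optical axis (not along the pixel's ray), 0 where there is no reading.
- r.camera_info(name): a dict with "camera_matrix" (3x3 intrinsics, pixels), "camera_from_world" (4x4, takes a point from world to camera coordinates). Camera axes: x right, y up, looking along -z (the intrinsics and any distortion apply to the point x, -y, -z); pixel columns grow to the right and rows downward; lengths in m; the calibration is good to about 2 mm. A picture is of the moment at which its call begins. camera_info takes no time and is no camera call.
- r.hand_in(): hands the job in; it is judged then, once.
The state is a dict: "t": time; "joint_positions": joint angles; "joint_velocities": joint speeds; "tau": joint torques, N m; "ee_pos": TCP position; "eef_rot": TCP orientation; "contact_force": force on the tool from outside, world axes, zero at the start; "wrist_torque": the same for the moment, N m; "width": opening from 0.0 (shut) to 1.0 (fully open); "gripper_force": force on a finger pad.
Only numpy, scipy, OpenCV 4.12 (cv2) and the standard library are available. Lean on these libraries where they do the work, as an engineer would, in place of code of your own. Each camera call takes 0.05 s, during which the arm holds its last target. There are 200 camera calls.

### The job

Test the three kiln props lying on the kiln shelf: with light fingertip pressure from above, roll each one a quarter of a turn or more (at least 25 mm) across the shelf and feel whether it runs true. Leave the props that roll true lying on the shelf and put any that rocks or heaves up under the finger into the metal scrap tray. Props and shelf are brittle: press on them with only a few newtons, never more than about 12, so stop rolling as soon as a prop heaves; and leave the bowl, the cup and the wooden rib where they are.

Things in the scene. Friction and masses are not known exactly. Their poses are not given: they have to be found in the camera images.
- prop_1_mid (a point): A tubular kiln prop of fired ceramic, 0.1 kg, 100 mm long, 28 to 33 mm thick as it lies on the kiln shelf. The point is its centre (half-way up); its y axis runs along the prop. All look alike: whether it is round or slumped out of round (5 mm thicker one way, lying with the thin way upright, so that it heaves up when rolled off its flat) is found only by rolling.
- prop_2_mid (a point): A tubular kiln prop of fired ceramic, 0.1 kg, 100 mm long, 28 to 33 mm thick as it lies on the kiln shelf. The point is its centre (half-way up); its y axis runs along the prop. All look alike: whether it is round or slumped out of round (5 mm thicker one way, lying with the thin way upright, so that it heaves up when rolled off its flat) is found only by rolling.
- prop_3_mid (a point): A tubular kiln prop of fired ceramic, 0.1 kg, 100 mm long, 28 to 33 mm thick as it lies on the kiln shelf. The point is its centre (half-way up); its y axis runs along the prop. All look alike: whether it is round or slumped out of round (5 mm thicker one way, lying with the thin way upright, so that it heaves up when rolled off its flat) is found only by rolling.
- shelf: A dark grey kiln shelf, a flat plate 300 x 420 x 14 mm, lying on a 30 mm thick foam pad (320 x 440 mm). Origin under the middle of the pad, on the table; x runs across the shelf, away from the robot (300 mm way), y along it (420 mm way), z up. The foam gives about 1 mm for each 5 N pressed on the plate and springs back. Wooden battens 14 mm wide and 12 mm high lie along the near and far long edges (x = -142 and +142 mm) and keep the props from rolling off.
- shelf_top (a point): The middle of the upper face of the kiln shelf when nothing presses on it, 44 mm above the table; axes as the shelf.
- tray: The scrap tray: an open sheet-metal tray 210 (x) x 170 (y) x 42 mm high with a 3 mm floor and walls and a rolled rim, fixed to the table beside the shelf, on its left or its right. Origin at the centre of its underside.
- banding_wheel: A potter's banding wheel (small turntable on a foot), 176 mm across and 103 mm high, heavy, standing on the other side of the shelf; in nobody's way. Origin at the centre of its underside.
- bowl: A grey clay bowl, 110 mm across and 50 mm high, to one side beyond the tray or the banding wheel. Origin at the centre of its underside.
- cup: A grey clay cup, 72 mm across and 75 mm high, to the other side. Origin at the centre of its underside.
- rib: A flat wooden potter's rib, 110 x 45 x 8 mm, beyond the shelf. Origin at the centre of its underside.
Mind the look-alikes: they are no part of the job. What is shaped like the part that bears prop_1_mid but pink or turquoise is not meant.

How it is judged:
By the outcome, as a careful person would: the job done as asked, in the order asked, and still so for the second after the job is handed in, with the robot touching nothing.
It also fails if it takes over 67 s, if anything falls off the work surface, if the arm or the gripper's body presses on something with over 40 N, if the wrist force passes 120 N, or if a joint passes its speed limit or range.

## Working session

There is one attempt and no reset: what is moved stays moved. The work goes in short steps, Python scripts to look and compute and a tool call to move; the robot and the scene stay as the last step left them, time stands still between calls to the robot, and variables do not carry over. Pictures are saved under pics/ and viewed, at most 10 in all, crops included, and the job is handed in when it is done.

Besides the shell and the picture viewer there is one more tool, called after "Emit:" as name(argument=value, ...), one argument or row to a line, values as JSON. drive_tool: Moves the arm, as the interface text tells. Its arguments: {"type":"object","properties":{"rows":{"type":"array"}},"required":["rows"]}

```bash
mkdir -p pics; cat > h.py <<'E'
import numpy as np, cv2
from plant import r
def world(name,depth,u,v,z=None):
    ci=r.camera_info(name);K=np.array(ci["camera_matrix"]);T=np.linalg.inv(np.array(ci["camera_from_world"]))
    d=np.array([(u-K[0,2])/K[0,0],-(v-K[1,2])/K[1,1],-1.])
    if z is None: p=d*depth[int(v),int(u)]; return T[:3,:3]@p+T[:3,3]
    w=T[:3,:3]@d; return T[:3,3]+w*(z-T[2,3])/w[2]
E
python3 - <<'E'
from h import *
for n in("top","scene"):
    p,d=r.capture(n); cv2.imwrite(f"pics/{n}0.png",p[:,:,::-1]); np.save(f"{n}0.npy",d)
    print(r.camera_info(n))
s=r.read_state();print({k:np.round(s[k],3) for k in("t","ee_pos","eef_rot","contact_force","width")},r.tcp_to_tips)
E
```

```text
{'camera_matrix': array([[378.95254787,   0.        , 319.77045354],
       [  0.        , 378.95254787, 193.55708536],
       [  0.        ,   0.        ,   1.        ]]), 'camera_from_world': array([[-0.01626132, -0.99961384, -0.02253304,  0.03291419],
       [ 0.99510879, -0.01837595,  0.09706092, -0.65208563],
       [-0.0974375 , -0.02084449,  0.99502334, -1.22574113],
       [ 0.        ,  0.        ,  0.        ,  1.        ]])}
{'camera_matrix': array([[401.41696891,   0.        , 316.77250742],
       [  0.        , 401.41696891, 203.65936168],
       [  0.        ,   0.        ,   1.        ]]), 'camera_from_world': array([[-5.86746239e-01,  8.09770395e-01,  8.70673724e-04,
         3.75929679e-01],
       [-5.10591915e-01, -3.70800564e-01,  7.75759523e-01,
         2.76237278e-01],
       [ 6.28509942e-01,  4.54729423e-01,  6.31028054e-01,
        -1.67594114e+00],
       [ 0.00000000e+00,  0.00000000e+00,  0.00000000e+00,
         1.00000000e+00]])}
{'t': np.float64(0.1), 'ee_pos': array([ 0.269, -0.536,  0.211]), 'eef_rot': array([-1.79904e+02, -8.00000e-03,  2.66320e+01]), 'contact_force': array([ 0.476,  0.394, -0.88 ]), 'width': np.float64(1.002)} 0.022
```

View pics/top0.png

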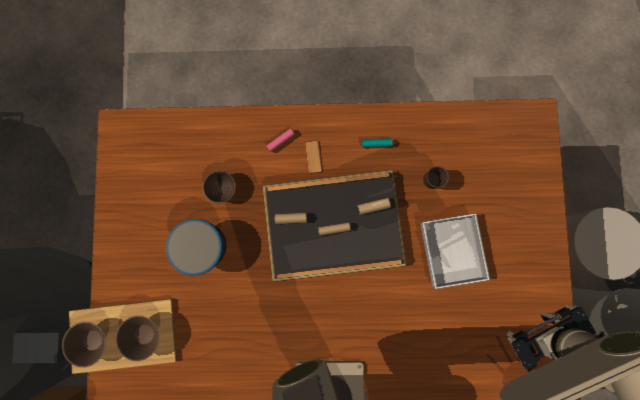

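View pics/scene0.png

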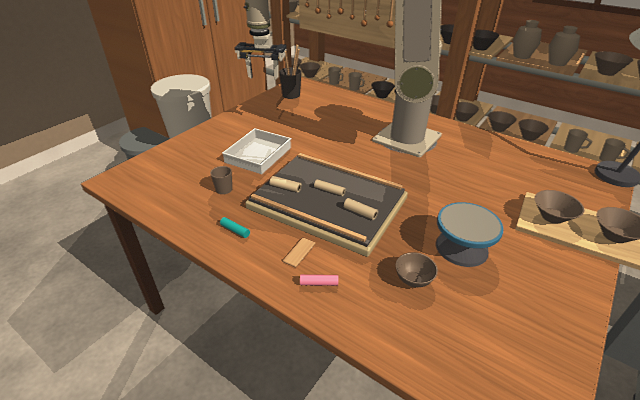

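```bash
python3 - <<'E'
from h import *
p=cv2.imread("pics/top0.png");d=np.load("top0.npy")
cv2.imwrite("pics/crop0.png",cv2.resize(p[160:295,255:500],None,fx=3.2,fy=3.2,interpolation=cv2.INTER_CUBIC))
P=np.array([[world("top",d,u,v) for u in range(255,500)] for v in range(160,295)])
for nm,c in dict(tl=(265,187),tr=(393,173),br=(404,266),bl=(273,279)).items(): print(nm,world("top",d,*c,z=.045).round(3))
for nm,c in dict(tl=(423,223),tr=(479,215),br=(489,277),bl=(434,288)).items(): print("tray",nm,world("top",d,*c,z=.042).round(3))
print("shelf z",[P[v-160,u-255].round(4) for u,v in((300,240),(350,250),(380,235),(310,200))])
hsv=cv2.cvtColor(p,cv2.COLOR_BGR2HSV)
for c in((291,218),(334,229),(374,206)):
    sub=np.zeros(p.shape[:2],np.uint8);g=p.max(2)
    sub[c[1]-13:c[1]+14,c[0]-22:c[0]+23]=(g[c[1]-13:c[1]+14,c[0]-22:c[0]+23]>105)*255
    n,l,st,ce=cv2.connectedComponentsWithStats(sub);i=1+st[1:,4].argmax()
    pts=np.argwhere(l==i)[:,::-1]
    W=np.array([world("top",d,u,v,z=.062)for u,v in pts])
    rc=cv2.minAreaRect((W[:,:2]*1000).astype(np.float32))
    q=W[:,:2]-W[:,:2].mean(0);a=np.linalg.svd(q)[2][0]
    Z=[P[v-160,u-255][2] for u,v in pts]
    print(c,st[i],rc,"axis yaw",np.degrees(np.arctan2(-a[0],a[1])), "zmax",np.percentile(Z,[50,90,98]))
E
```

```text
Traceback (most recent call last):
  File "h.py", line 4, in world
    ci=r.camera_info(name);K=np.array(ci["camera_matrix"]);T=np.linalg.inv(np.array(ci["camera_from_world"]))
ValueError: time passes only in moves, steps and waits
```

View pics/crop0.png

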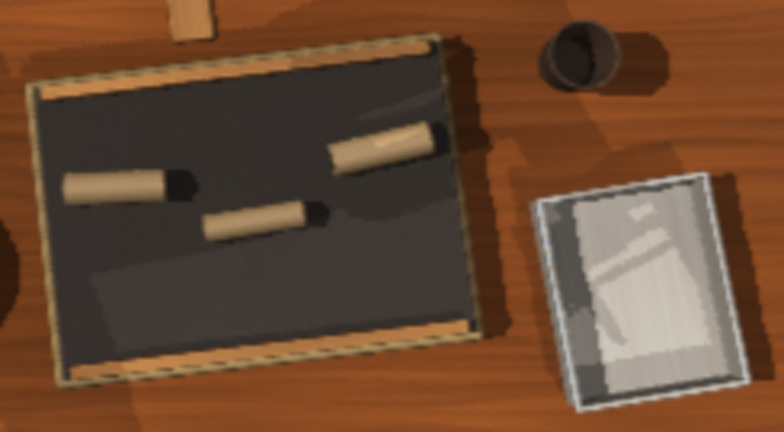

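The crop shows three props on the shelf: centres near top-image pixels (291,218), (334,229) and (374,206). The tray is at (456,251), right of the shelf.

```bash
cat > h.py <<'E'
import numpy as np, cv2
from plant import r
C={n:(np.array(r.camera_info(n)["camera_matrix"]),np.linalg.inv(np.array(r.camera_info(n)["camera_from_world"]))) for n in("top","scene")}
def world(name,depth,u,v,z=None):
    K,T=C[name]
    d=np.array([(u-K[0,2])/K[0,0],-(v-K[1,2])/K[1,1],-1.])
    if z is None: p=d*depth[int(v),int(u)]; return T[:3,:3]@p+T[:3,3]
    w=T[:3,:3]@d; return T[:3,3]+w*(z-T[2,3])/w[2]
def props(p,d,cs,thr=105):
    g=p.max(2)
    for c in cs:
        sub=np.zeros(g.shape,np.uint8);s=np.s_[c[1]-13:c[1]+14,c[0]-22:c[0]+23]
        sub[s]=(g[s]>thr)*255
        n,l,st,ce=cv2.connectedComponentsWithStats(sub);i=1+st[1:,4].argmax()
        pts=np.argwhere(l==i)[:,::-1]
        W=np.array([world("top",d,u,v,z=.062)for u,v in pts])
        rc=cv2.minAreaRect((W[:,:2]*1000).astype(np.float32))
        q=W[:,:2]-W[:,:2].mean(0);a=np.linalg.svd(q)[2][0]
        Z=[world("top",d,u,v)[2] for u,v in pts]
        print(c,W.mean(0).round(4),"size",np.round(rc[1]),"axis yaw",(np.degrees(np.arctan2(-a[0],a[1]))+90)%180-90,"z",np.percentile(Z,[50,90,98]).round(4))
E
python3 - <<'E'
from h import *
p=cv2.imread("pics/top0.png");d=np.load("top0.npy")
for nm,c in dict(tl=(263.5,187),tr=(392,171.5),br=(405,266),bl=(273.5,279.5)).items(): print(nm,world("top",d,*c,z=.03).round(3))
for nm,c in dict(tl=(423,223),tr=(476,214.5),br=(489,279.5),bl=(435.5,288)).items(): print("tray",nm,world("top",d,*c,z=.042).round(3))
print("shelf z",[world("top",d,*c).round(4) for c in((300,240),(350,250),(380,235),(310,200),(460,250))])
props(p,d,((291,218),(334,229),(374,206)))
E
```

```text
tl [0.678 0.209 0.03 ]
tr [ 0.722 -0.22   0.03 ]
br [ 0.411 -0.251  0.03 ]
bl [0.374 0.177 0.03 ]
tray tl [ 0.549 -0.312  0.042]
tray tr [ 0.574 -0.485  0.042]
tray br [ 0.366 -0.514  0.042]
tray bl [ 0.342 -0.343  0.042]
shelf z [array([0.5008, 0.0882, 0.043 ]), array([ 0.4661, -0.0736,  0.0422]), array([ 0.5128, -0.1716,  0.0446]), array([0.6313, 0.0541, 0.0367]), array([ 0.4584, -0.441 ,  0.0012])]
(291, 218) [0.5734 0.1185 0.062 ] size [28. 98.] axis yaw 1.7336299846374885 z [0.0742 0.0779 0.0802]
(334, 229) [ 0.537  -0.0221  0.062 ] size [ 23. 100.] axis yaw 8.25991622781919 z [0.0696 0.0726 0.0751]
(374, 206) [ 0.608 -0.152  0.062] size [ 29. 101.] axis yaw 12.573637305469234 z [0.0711 0.0744 0.0768]
```

Emit:
drive_tool(
  rows=[
    [1, 0, 0, -1, 0],
    [1, 0, 0, -1, 0],
    [1, 0, 0, -1, 0],
    [1, 0, 0, -1, 0],
    [1, 0, 0, -1, 0],
    [1, 0, 0, -1, 0],
    [1, 0, 0, -1, 0],
    [1, 0, 0, -1, 0],
  ],
)

```text
t: 0.9
ee_pos: [0.3571, -0.4114, 0.2117]
eef_rot: [-180.0, -0.1, 91.0]
contact_force: [0.9, -0.4, -0.0]
width: 0.363
gripper_force: 0.0
```

```bash
cat >> h.py <<'E'
def go(x,y,z,yaw):
    s=r.read_state();e=s["eef_rot"];q=np.radians(e[2]);D=np.array([x,y,z])-s["ee_pos"]
    dy=(yaw-e[2]+180)%360-180
    q=np.radians(yaw)
    print("pos",s["ee_pos"].round(4),"rpy",np.round(e,2),"F",s["contact_force"].round(2),"t",s["t"],"| turn units",round(-dy/8,3),"then shift units",np.round([(D[0]*np.cos(q)+D[1]*np.sin(q))/.02,(D[0]*np.sin(q)-D[1]*np.cos(q))/.02,-D[2]/.02],3))
E
python3 -c "
from h import *
q=np.radians(12.6)
go(.608+.009*np.cos(q),-.152+.009*np.sin(q),.110,102.6)"
```

```text
pos [ 0.3571 -0.4114  0.2117] rpy [-1.7997e+02 -5.0000e-02  9.0980e+01] F [ 0.93 -0.4  -0.04] t 0.9 | turn units -1.453 then shift units [ 9.92  15.521  5.085]
```

Emit:
drive_tool(
  rows=[
    [0.5, 0.9, 0, -0.75, 0],
    [0.5, 0.9, 0, -0.7, 0],
    [0.6, 1, 0, 0, 0],
    [0.6, 1, 0, 0, 0],
    [0.6, 1, 0, 0, 0],
    [0.6, 1, 0, 0, 0],
    [0.6, 1, 0, 0, 0],
    [0.6, 1, 0, 0, 0],
  ],
)

```text
t: 1.7
ee_pos: [0.4939, -0.2935, 0.2118]
eef_rot: [-180.0, -0.0, 102.2]
contact_force: [-0.2, -0.6, -0.0]
width: 0.001
gripper_force: 0.0
```

Emit:
drive_tool(
  rows=[
    [0.6, 1, 0, 0, 0],
    [0.6, 1, 0, 0, 0],
    [0.6, 1, 0, 0, 0],
    [0.6, 1, 0, 0, 0],
    [0.6, 1, 0.5, 0, 0],
    [0.6, 1, 0.5, 0, 0],
    [0.6, 1, 0.5, 0, 0],
    [0, 0, 0, 0, 0],
  ],
)

```text
t: 2.5
ee_pos: [0.6128, -0.18, 0.1796]
eef_rot: [-179.8, -0.2, 102.4]
contact_force: [0.6, -1.0, 0.3]
width: 0.01
gripper_force: 0.0
```

```bash
python3 -c "
from h import *
q=np.radians(12.6)
go(.608+.009*np.cos(q),-.152+.009*np.sin(q),.104,102.6)"
```

```text
pos [ 0.6128 -0.18    0.1796] rpy [-1.7985e+02 -1.6000e-01  1.0237e+02] F [ 0.59 -1.03  0.33] t 2.5 | turn units -0.028 then shift units [1.418 0.523 3.778]
```

Emit:
drive_tool(
  rows=[
    [0.7, 0.25, 0.9, 0, 0],
    [0.7, 0.27, 0.9, 0, 0],
    [0, 0, 0.9, 0, 0],
    [0, 0, 0.8, 0, 0],
    [0, 0, 0.15, 0, 0],
    [0, 0, 0, 0, 0],
  ],
)

```text
t: 3.1
ee_pos: [0.6161, -0.1536, 0.1087]
eef_rot: [-179.9, -0.0, 102.2]
contact_force: [-0.6, -1.4, -0.3]
width: 0.002
gripper_force: 0.0
```

Emit:
drive_tool(
  rows=[
    [0, 0, 0.05, 0, 0],
    [0, 0, 0.05, 0, 0],
    [0, 0, 0, 0, 0],
  ],
)

```text
t: 3.4
ee_pos: [0.6173, -0.1535, 0.1082]
eef_rot: [179.9, 0.0, 102.2]
contact_force: [-0.3, -0.2, 0.1]
width: 0.003
gripper_force: 0.0
```

Emit:
drive_tool(
  rows=[
    [0, 0, 0.2, 0, 0],
    [0, 0, 0.1, 0, 0],
    [0, 0, 0, 0, 0],
  ],
)

```text
t: 3.7
ee_pos: [0.6164, -0.153, 0.1007]
eef_rot: [-180.0, -0.0, 102.2]
contact_force: [0.6, 0.7, -0.4]
width: 0.01
gripper_force: 0.0
```

Emit:
drive_tool(
  rows=[
    [0, 0, 0.04, 0, 0],
    [0, 0, 0, 0, 0],
  ],
)

```text
t: 3.9
ee_pos: [0.6168, -0.1531, 0.1004]
eef_rot: [-180.0, -0.0, 102.2]
contact_force: [0.1, -0.5, 0.4]
width: 0.009
gripper_force: 0.0
```

Emit:
drive_tool(
  rows=[
    [0, 0, 0.04, 0, 0],
    [0, 0, 0, 0, 0],
  ],
)

```text
t: 4.1
ee_pos: [0.6168, -0.1531, 0.0997]
eef_rot: [-180.0, -0.0, 102.2]
contact_force: [-0.7, 0.5, 0.2]
width: 0.006
gripper_force: 0.0
```

Emit:
drive_tool(
  rows=[
    [0, 0, 0.04, 0, 0],
    [0, 0, 0, 0, 0],
  ],
)

```text
t: 4.3
ee_pos: [0.6167, -0.1531, 0.0988]
eef_rot: [-180.0, -0.0, 102.2]
contact_force: [-0.1, 1.0, 0.5]
width: 0.005
gripper_force: 0.0
```

Emit:
drive_tool(
  rows=[
    [0, 0, 0.04, 0, 0],
    [0, 0, 0, 0, 0],
  ],
)

```text
t: 4.5
ee_pos: [0.6168, -0.1531, 0.098]
eef_rot: [-180.0, -0.0, 102.2]
contact_force: [-0.2, 0.6, 0.3]
width: 0.002
gripper_force: 0.0
```

Emit:
drive_tool(
  rows=[
    [0, 0, 0.04, 0, 0],
    [0, 0, 0, 0, 0],
  ],
)

```text
t: 4.7
ee_pos: [0.6167, -0.1531, 0.0972]
eef_rot: [-180.0, -0.0, 102.2]
contact_force: [-0.2, -0.2, -0.0]
width: 0.003
gripper_force: 0.0
```

Emit:
drive_tool(
  rows=[
    [0, 0, 0.03, 0, 0],
    [0, 0, 0, 0, 0],
  ],
)

```text
t: 4.9
ee_pos: [0.6168, -0.1531, 0.0967]
eef_rot: [-180.0, -0.0, 102.2]
contact_force: [-0.3, 0.9, -0.1]
width: 0.004
gripper_force: 0.0
```

Emit:
drive_tool(
  rows=[
    [0, 0, 0.04, 0, 0],
    [0, 0, 0, 0, 0],
  ],
)

```text
t: 5.1
ee_pos: [0.6167, -0.1531, 0.0958]
eef_rot: [-180.0, -0.0, 102.2]
contact_force: [0.4, 0.0, 0.2]
width: 0.005
gripper_force: 0.0
```

Emit:
drive_tool(
  rows=[
    [0, 0, 0.04, 0, 0],
    [0, 0, 0, 0, 0],
  ],
)

```text
t: 5.3
ee_pos: [0.6167, -0.1531, 0.095]
eef_rot: [-180.0, -0.0, 102.2]
contact_force: [-0.6, -0.1, 0.1]
width: 0.006
gripper_force: 0.0
```

Emit:
drive_tool(
  rows=[
    [0, 0, 0.03, 0, 0],
    [0, 0, 0, 0, 0],
  ],
)

```text
t: 5.5
ee_pos: [0.6167, -0.1531, 0.0944]
eef_rot: [-180.0, -0.0, 102.2]
contact_force: [0.9, 0.2, -0.2]
width: 0.004
gripper_force: 0.0
```

```bash
python3 -c "
from h import *
a,d=r.capture('top');b,e=r.capture('scene')
cv2.imwrite('pics/c1.png',np.vstack([cv2.resize(a[150:250,320:470],(780,300),interpolation=2)[:,:,::-1][:, :],cv2.resize(b[130:230,200:460],(780,300),interpolation=2)[:,:,::-1]]))"
```

```text
(no output)
```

View pics/c1.png

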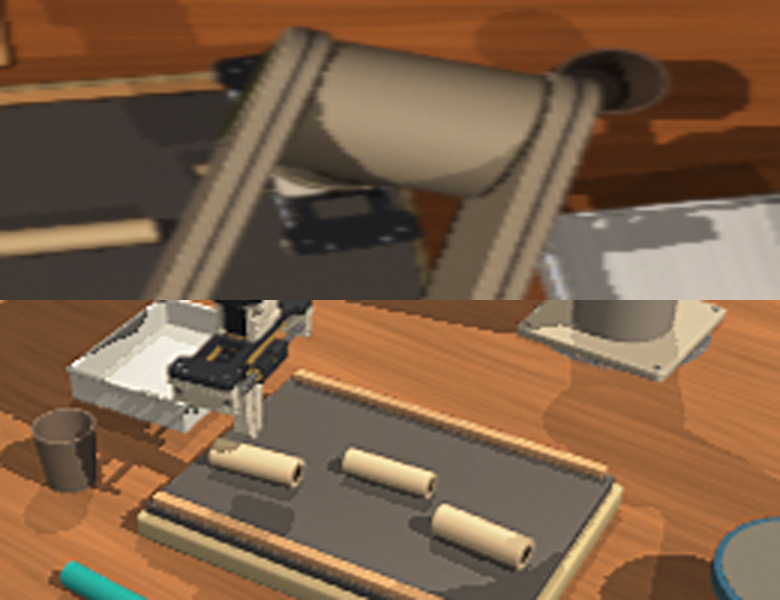

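```bash
python3 -c "
from h import *
K,T=C['scene'];M=np.linalg.inv(T)
def pr(p):
    c=M@np.append(p,1);return (K[0,0]*c[0]/-c[2]+K[0,2]-200)*3,(K[1,1]*c[1]/c[2]+K[1,2]-130)*3+300
print(pr([.6167,-.1531,.0724]),pr([.608,-.152,.060]))
a=np.array([-np.sin(np.radians(12.6)),np.cos(np.radians(12.6)),0])*.05
print(pr(np.array([.608,-.152,.060])+a),pr(np.array([.608,-.152,.060])-a))
b,d=r.capture('scene')
for u,v in ((248,437),(255,462),(230,452),(280,462),(390,470),(480,540)): print((u,v),world('scene',d,u/3+200,(v-300)/3+130).round(4))
for u,v in ((295,470),(432,488),(525,555)): print('end',world('scene',d,u/3+200,(v-300)/3+130,z=.060).round(4))
"
```

```text
(np.float64(249.52869956680428), np.float64(452.80351498074594)) (np.float64(255.9407367678657), np.float64(458.5376138288674))
(np.float64(297.05134738315553), np.float64(469.3223495684263)) (np.float64(215.77070571673028), np.float64(447.99962465642614))
(248, 437) [ 0.5589 -0.2056  0.0388]
(255, 462) [ 0.6207 -0.1424  0.067 ]
(230, 452) [ 0.6264 -0.1728  0.0708]
(280, 462) [ 0.6098 -0.1163  0.0718]
(390, 470) [ 0.5461 -0.0158  0.0666]
(480, 540) [0.5902 0.1238 0.0669]
end [ 0.5994 -0.1043  0.06  ]
end [0.5388 0.0337 0.06  ]
end [0.5764 0.1682 0.06  ]
```

```bash
python3 -c "
from h import *
b,d=r.capture('scene')
cv2.imwrite('pics/c2.png',cv2.resize(b[135:200,245:325],(800,600)[0:1]+(650-50,),interpolation=2)[:,:,::-1])
for v in range(160,184,2): print(v,[tuple((1000*world('scene',d,u,v)).round().astype(int)) for u in (279,282,285)])
"
```

```text
160 [(np.int64(677), np.int64(-110), np.int64(201)), (np.int64(631), np.int64(-140), np.int64(166)), (np.int64(611), np.int64(-145), np.int64(154))]
162 [(np.int64(631), np.int64(-152), np.int64(154)), (np.int64(628), np.int64(-142), np.int64(156)), (np.int64(613), np.int64(-144), np.int64(148))]
164 [(np.int64(636), np.int64(-149), np.int64(150)), (np.int64(631), np.int64(-141), np.int64(151)), (np.int64(612), np.int64(-145), np.int64(139))]
166 [(np.int64(688), np.int64(-102), np.int64(190)), (np.int64(631), np.int64(-141), np.int64(143)), (np.int64(614), np.int64(-144), np.int64(133))]
168 [(np.int64(634), np.int64(-152), np.int64(133)), (np.int64(631), np.int64(-142), np.int64(136)), (np.int64(611), np.int64(-147), np.int64(123))]
170 [(np.int64(639), np.int64(-148), np.int64(130)), (np.int64(629), np.int64(-144), np.int64(126)), (np.int64(613), np.int64(-146), np.int64(116))]
172 [(np.int64(632), np.int64(-155), np.int64(116)), (np.int64(630), np.int64(-144), np.int64(119)), (np.int64(613), np.int64(-146), np.int64(108))]
174 [(np.int64(631), np.int64(-157), np.int64(106)), (np.int64(630), np.int64(-144), np.int64(112)), (np.int64(611), np.int64(-148), np.int64(99))]
176 [(np.int64(577), np.int64(-206), np.int64(47)), (np.int64(570), np.int64(-199), np.int64(46)), (np.int64(562), np.int64(-192), np.int64(45))]
178 [(np.int64(612), np.int64(-175), np.int64(72)), (np.int64(607), np.int64(-167), np.int64(73)), (np.int64(568), np.int64(-187), np.int64(42))]
180 [(np.int64(622), np.int64(-166), np.int64(74)), (np.int64(611), np.int64(-164), np.int64(68)), (np.int64(610), np.int64(-150), np.int64(74))]
182 [(np.int64(626), np.int64(-163), np.int64(70)), (np.int64(619), np.int64(-156), np.int64(68)), (np.int64(617), np.int64(-146), np.int64(71))]
```

View pics/c2.png

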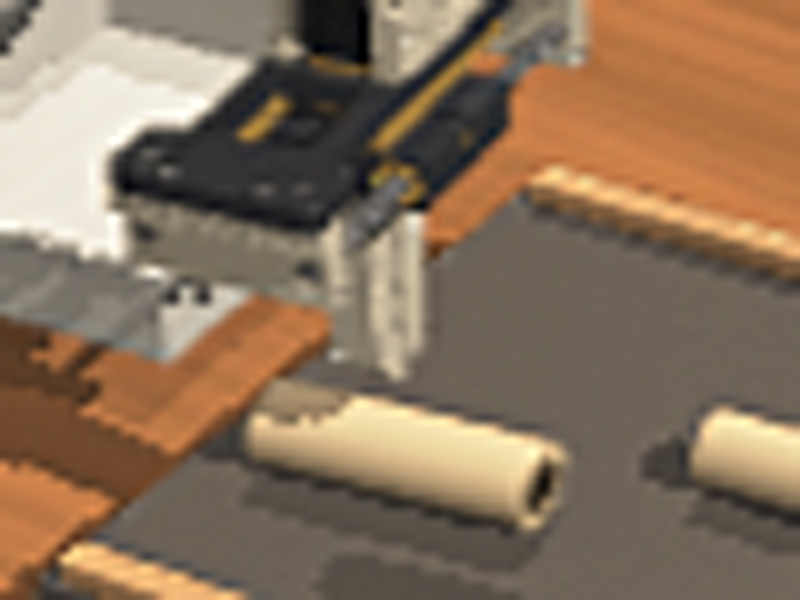

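Emit:
drive_tool(
  rows=[
    [0, 0, 0.04, 0, 0],
    [0, 0, 0.02, 0, 0],
    [0, 0, 0, 0, 0],
  ],
)

```text
t: 6.0
ee_pos: [0.6167, -0.1531, 0.0932]
eef_rot: [-180.0, -0.0, 102.2]
contact_force: [0.0, 0.2, 0.5]
width: 0.008
gripper_force: 0.0
```

Emit:
drive_tool(
  rows=[
    [0, 0, 0.04, 0, 0],
    [0, 0, 0.02, 0, 0],
    [0, 0, 0, 0, 0],
  ],
)

```text
t: 6.3
ee_pos: [0.6167, -0.1531, 0.092]
eef_rot: [-180.0, -0.0, 102.2]
contact_force: [0.5, 0.1, -0.0]
width: 0.008
gripper_force: 0.0
```

Emit:
drive_tool(
  rows=[
    [0, 0, 0.1, 0, 0],
    [0, 0, 0.1, 0, 0],
    [0, 0, 0, 0, 0],
  ],
)

```text
t: 6.6
ee_pos: [0.6165, -0.153, 0.0876]
eef_rot: [-180.0, -0.0, 102.2]
contact_force: [0.1, 0.2, 0.5]
width: 0.004
gripper_force: 0.0
```

```bash
python3 -c "
from h import *
b,d=r.capture('scene')
cv2.imwrite('pics/c3.png',cv2.resize(b[135:200,245:325],(800,600),interpolation=2)[:,:,::-1])
"
```

```text
(no output)
```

View pics/c3.png

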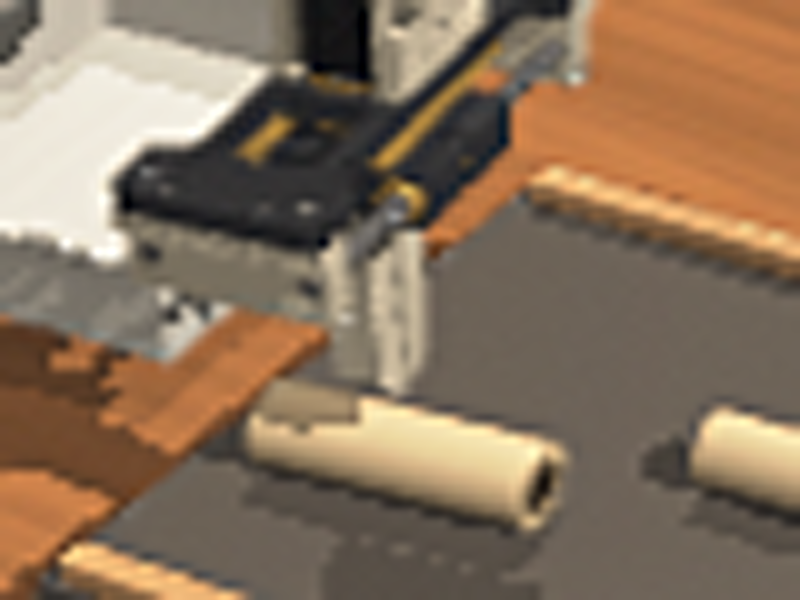

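Emit:
drive_tool(
  rows=[
    [0, 0, 0.1, 0, 0],
    [0, 0, 0.1, 0, 0],
    [0, 0, 0, 0, 0],
  ],
)

```text
t: 6.95
ee_pos: [0.6165, -0.1531, 0.0836]
eef_rot: [-180.0, -0.0, 102.2]
contact_force: [0.9, -0.7, -0.7]
width: 0.003
gripper_force: 0.0
```

Emit:
drive_tool(
  rows=[
    [0, 0, 0.1, 0, 0],
    [0, 0, 0.05, 0, 0],
    [0, 0, 0, 0, 0],
  ],
)

```text
t: 7.25
ee_pos: [0.6166, -0.1531, 0.0808]
eef_rot: [-180.0, -0.0, 102.2]
contact_force: [-0.7, 0.2, -0.0]
width: 0.004
gripper_force: 0.0
```

```bash
python3 -c "
from h import *
b,d=r.capture('scene')
cv2.imwrite('pics/c4.png',cv2.resize(b[135:200,245:325],(800,600),interpolation=2)[:,:,::-1])
for v in range(168,186): print(v,[tuple((1000*world('scene',d,u,v)).round().astype(int).tolist()) for u in (280,282,284,286)])
"
```

```text
168 [(633, -148, 134), (632, -141, 136), (617, -146, 126), (609, -144, 123)]
169 [(633, -149, 130), (632, -141, 133), (619, -144, 124), (605, -148, 115)]
170 [(635, -148, 128), (631, -143, 128), (620, -144, 121), (606, -148, 112)]
171 [(632, -150, 121), (631, -142, 124), (618, -145, 116), (607, -147, 108)]
172 [(636, -147, 121), (631, -143, 120), (623, -142, 116), (606, -148, 104)]
173 [(634, -149, 116), (633, -142, 118), (620, -144, 110), (607, -147, 101)]
174 [(634, -149, 111), (632, -143, 113), (620, -145, 105), (609, -146, 99)]
175 [(634, -150, 107), (627, -147, 104), (620, -145, 102), (606, -149, 92)]
176 [(632, -152, 102), (631, -144, 104), (623, -143, 100), (606, -149, 88)]
177 [(633, -151, 98), (632, -143, 101), (625, -141, 97), (564, -186, 44)]
178 [(608, -174, 70), (628, -147, 93), (620, -146, 89), (567, -184, 42)]
179 [(615, -168, 73), (609, -164, 71), (607, -157, 73), (603, -153, 72)]
180 [(618, -166, 72), (614, -161, 71), (615, -151, 76), (605, -151, 71)]
181 [(620, -164, 70), (617, -158, 70), (617, -149, 74), (610, -146, 71)]
182 [(627, -158, 72), (621, -154, 70), (619, -148, 72), (614, -143, 71)]
183 [(624, -161, 65), (618, -157, 63), (622, -145, 71), (615, -143, 68)]
184 [(626, -160, 62), (624, -152, 65), (620, -147, 65), (619, -139, 68)]
185 [(630, -156, 62), (625, -152, 62), (623, -145, 64), (620, -139, 64)]
```

Emit:
drive_tool(
  rows=[
    [0, 0, 0.15, 0, 0],
    [0, 0, 0.1, 0, 0],
    [0, 0, 0, 0, 0],
  ],
)

```text
t: 7.6
ee_pos: [0.6164, -0.153, 0.0755]
eef_rot: [-180.0, -0.0, 102.2]
contact_force: [-0.8, -0.0, -0.0]
width: 0.004
gripper_force: 0.0
```

Emit:
drive_tool(
  rows=[
    [0, 0, 0.06, 0, 0],
    [0, 0, 0, 0, 0],
  ],
)

```text
t: 7.8
ee_pos: [0.6167, -0.1531, 0.0748]
eef_rot: [-180.0, -0.0, 102.2]
contact_force: [-0.3, 0.1, 0.4]
width: -0.0
gripper_force: 0.0
```

Emit:
drive_tool(
  rows=[
    [0, 0, 0.06, 0, 0],
    [0, 0, 0, 0, 0],
  ],
)

```text
t: 8.0
ee_pos: [0.6168, -0.1531, 0.0736]
eef_rot: [-180.0, -0.0, 102.2]
contact_force: [0.5, -0.1, 0.4]
width: 0.007
gripper_force: 0.0
```

Emit:
drive_tool(
  rows=[
    [0, 0, 0.05, 0, 0],
    [0, 0, 0, 0, 0],
  ],
)

```text
t: 8.2
ee_pos: [0.6167, -0.1531, 0.0726]
eef_rot: [-180.0, -0.0, 102.2]
contact_force: [0.8, -0.5, 0.4]
width: 0.004
gripper_force: 0.0
```

Emit:
drive_tool(
  rows=[
    [0, 0, 0.05, 0, 0],
    [0, 0, 0, 0, 0],
  ],
)

```text
t: 8.4
ee_pos: [0.6167, -0.1531, 0.0716]
eef_rot: [-180.0, -0.0, 102.2]
contact_force: [0.6, -0.0, 1.2]
width: 0.006
gripper_force: 0.0
```

```bash
python3 -c "
from h import *
b,d=r.capture('scene')
for v in range(174,188): print(v,[tuple((1000*world('scene',d,u,v)).round().astype(int).tolist()) for u in (280,282,284,286)])
s=r.read_state();print(s['contact_force'],s['wrist_torque'],s['tau'])
"
```

```text
174 [(631, -152, 109), (631, -144, 112), (620, -144, 106), (604, -150, 94)]
175 [(636, -148, 109), (631, -143, 108), (620, -145, 101), (609, -146, 95)]
176 [(635, -149, 104), (631, -144, 104), (621, -145, 98), (609, -146, 91)]
177 [(636, -148, 101), (629, -146, 98), (623, -143, 96), (611, -145, 89)]
178 [(631, -153, 92), (631, -145, 96), (624, -142, 93), (608, -148, 81)]
179 [(630, -155, 87), (629, -146, 90), (624, -142, 89), (609, -147, 78)]
180 [(628, -157, 81), (632, -144, 89), (623, -144, 84), (608, -148, 73)]
181 [(619, -165, 68), (616, -159, 69), (623, -144, 79), (610, -146, 71)]
182 [(625, -160, 70), (621, -155, 70), (619, -148, 72), (613, -144, 70)]
183 [(624, -161, 65), (621, -155, 66), (617, -150, 65), (618, -140, 70)]
184 [(625, -161, 61), (624, -153, 64), (626, -142, 70), (621, -137, 70)]
185 [(625, -161, 57), (627, -150, 63), (624, -144, 64), (621, -138, 65)]
186 [(629, -157, 58), (625, -153, 57), (624, -144, 60), (621, -138, 61)]
187 [(630, -157, 54), (627, -151, 55), (624, -145, 56), (624, -136, 60)]
[ 0.10917918  0.04400139 -0.44421922] [-0.01071212 -0.06184434 -0.00666776] [-3.83653067e-03 -6.27515030e+01 -4.60312164e+01  5.70462830e-02
  3.85596533e-02  8.37656012e-05]
```

Emit:
drive_tool(
  rows=[
    [0, 0, 0.04, 0, 0],
    [0, 0, 0, 0, 0],
    [0, 0, 0, 0, 0],
  ],
)

```text
t: 8.75
ee_pos: [0.6168, -0.1531, 0.0709]
eef_rot: [-180.0, -0.0, 102.2]
contact_force: [-0.9, -0.1, -0.9]
width: 0.007
gripper_force: 0.0
```

Emit:
drive_tool(
  rows=[
    [0, 0, 0.04, 0, 0],
    [0, 0, 0, 0, 0],
    [0, 0, 0, 0, 0],
  ],
)

```text
t: 9.05
ee_pos: [0.6168, -0.1531, 0.0701]
eef_rot: [-180.0, -0.0, 102.2]
contact_force: [0.5, -0.9, 0.6]
width: 0.002
gripper_force: 0.0
```

Emit:
drive_tool(
  rows=[
    [0, 0, 0.02, 0, 0],
    [0, 0, 0, 0, 0],
    [0, 0, 0, 0, 0],
  ],
)

```text
t: 9.35
ee_pos: [0.6168, -0.1531, 0.0697]
eef_rot: [-180.0, -0.0, 102.2]
contact_force: [-0.7, -0.0, 0.9]
width: 0.005
gripper_force: 0.0
```

Emit:
drive_tool(
  rows=[
    [0, 0, 0.04, 0, 0],
    [0, 0, 0, 0, 0],
  ],
)

```text
t: 9.55
ee_pos: [0.6167, -0.1531, 0.0688]
eef_rot: [-180.0, -0.0, 102.2]
contact_force: [-0.3, -0.5, 0.1]
width: 0.001
gripper_force: 0.0
```

Emit:
drive_tool(
  rows=[
    [0, 0, 0.03, 0, 0],
    [0, 0, 0, 0, 0],
  ],
)

```text
t: 9.75
ee_pos: [0.6167, -0.1531, 0.0682]
eef_rot: [-180.0, -0.0, 102.2]
contact_force: [1.0, -0.1, -0.1]
width: 0.005
gripper_force: 0.0
```

Emit:
drive_tool(
  rows=[
    [0, 0, 0.02, 0, 0],
    [0, 0, 0, 0, 0],
  ],
)

```text
t: 9.95
ee_pos: [0.6168, -0.1531, 0.0678]
eef_rot: [-180.0, -0.0, 102.2]
contact_force: [0.3, 0.3, 0.1]
width: 0.003
gripper_force: 0.0
```

Emit:
drive_tool(
  rows=[
    [0, 0, 0.04, 0, 0],
    [0, 0, 0, 0, 0],
  ],
)

```text
t: 10.15
ee_pos: [0.6168, -0.1531, 0.067]
eef_rot: [-180.0, -0.0, 102.2]
contact_force: [-0.3, 0.3, -0.1]
width: 0.005
gripper_force: 0.0
```

Emit:
drive_tool(
  rows=[
    [0, 0, 0.03, 0, 0],
    [0, 0, 0, 0, 0],
  ],
)

```text
t: 10.35
ee_pos: [0.6169, -0.1531, 0.0666]
eef_rot: [180.0, 0.0, 102.2]
contact_force: [-0.6, -0.3, 1.2]
width: 0.005
gripper_force: 0.6
```

Emit:
drive_tool(
  rows=[
    [0, 0, 0.02, 0, 0],
    [0, 0, 0, 0, 0],
  ],
)

```text
t: 10.55
ee_pos: [0.617, -0.1531, 0.0664]
eef_rot: [180.0, 0.0, 102.2]
contact_force: [0.6, 0.3, 2.7]
width: 0.003
gripper_force: 1.2
```

```bash
python3 -c "
from h import *
b,d=r.capture('scene')
cv2.imwrite('pics/c5.png',cv2.resize(b[150:200,255:315],(720,600),interpolation=2)[:,:,::-1])
"
```

```text
(no output)
```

View pics/c5.png

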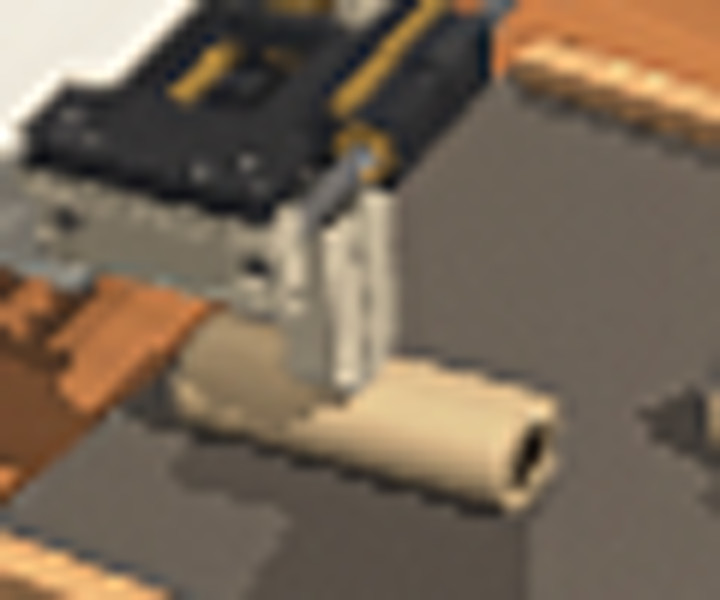

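Emit:
drive_tool(
  rows=[
    [0, -0.2, 0, 0, 0],
    [0, -0.2, 0, 0, 0],
    [0, 0, 0, 0, 0],
  ],
)

```text
t: 10.9
ee_pos: [0.6091, -0.1549, 0.067]
eef_rot: [179.9, 0.0, 102.2]
contact_force: [0.7, 2.3, 6.0]
width: 0.008
gripper_force: 2.9
```

Emit:
drive_tool(
  rows=[
    [0, -0.2, 0, 0, 0],
    [0, 0, 0, 0, 0],
  ],
)

```text
t: 11.1
ee_pos: [0.6055, -0.1557, 0.0673]
eef_rot: [179.9, 0.0, 102.2]
contact_force: [0.7, 1.8, 7.4]
width: 0.004
gripper_force: 3.5
```

Emit:
drive_tool(
  rows=[
    [0, 0, -0.06, 0, 0],
    [0, -0.15, 0, 0, 0],
    [0, 0, 0, 0, 0],
  ],
)

```text
t: 11.4
ee_pos: [0.6022, -0.1565, 0.0679]
eef_rot: [179.9, 0.0, 102.2]
contact_force: [0.5, 1.4, 5.1]
width: 0.004
gripper_force: 3.1
```

Emit:
drive_tool(
  rows=[
    [0, 0, -0.05, 0, 0],
    [0, -0.1, 0, 0, 0],
    [0, -0.1, 0, 0, 0],
    [0, 0, 0, 0, 0],
  ],
)

```text
t: 11.8
ee_pos: [0.5981, -0.1574, 0.0686]
eef_rot: [180.0, 0.0, 102.2]
contact_force: [0.9, 0.7, 4.4]
width: 0.004
gripper_force: 2.9
```

Emit:
drive_tool(
  rows=[
    [0, 0, -0.3, 0, 0],
    [0, 0, -0.9, 0, 0.3],
    [0, 0.2, -0.9, 0, 1],
    [0, 0.2, -0.65, 0, 1],
    [0, 0, 0, 0, 1],
    [0, 0, 0, 0, 1],
    [0, 0, 0, 0, 1],
    [0, 0, 0, 0, 1],
  ],
)

```text
t: 12.6
ee_pos: [0.6052, -0.1552, 0.122]
eef_rot: [-179.9, -0.1, 102.2]
contact_force: [-0.6, -0.2, -1.1]
width: 0.558
gripper_force: 0.0
```

```bash
python3 -c "
from h import *
b,d=r.capture('scene');np.save('s6.npy',d)
cv2.imwrite('pics/c6.png',cv2.resize(b[130:200,240:324],(720,600),interpolation=2)[:,:,::-1])
go(.608,-.152,.12,102.6)
"
```

```text
pos [ 0.6053 -0.1553  0.1222] rpy [-1.7991e+02 -5.0000e-02  1.0223e+02] F [-0.79  0.32  0.01] t 12.65 | turn units -0.046 then shift units [0.13  0.167 0.108]
```

View pics/c6.png

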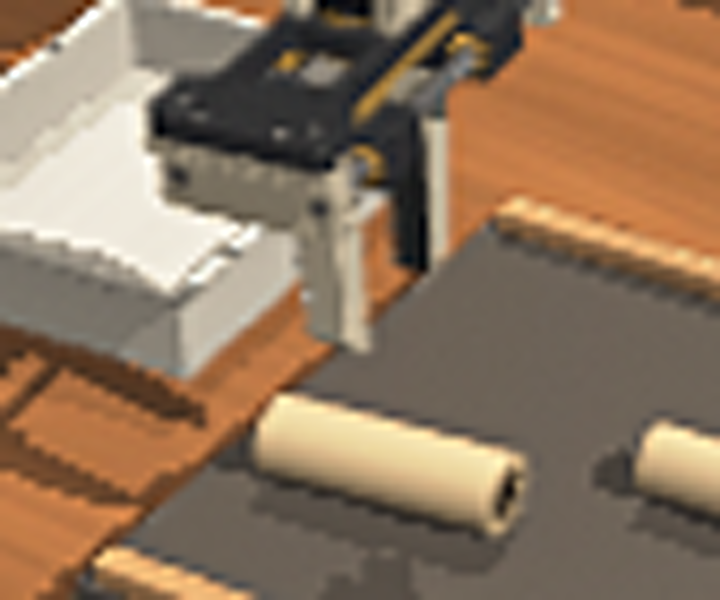

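```bash
python3 -c "
from h import *
d=np.load('s6.npy')
for v in range(166,174): print(v,[tuple((1000*world('scene',d,u,v)).round().astype(int).tolist()) for u in (278,280,281,282)])
K,T=C['scene'];M=np.linalg.inv(T)
pts=np.array([world('scene',d,u,v) for u in range(266,303) for v in range(174,194)])
m=pts[:,2]>.052;m&=(pts[:,0]>.56);p=pts[m];print(len(p),p.mean(0).round(4),p.min(0).round(3),np.percentile(p,[50,95],axis=0).round(3))
o=p[p[:,2]>.067];print(o.mean(0)); 
# circle fit in axial cross-section
a=np.array([-np.sin(np.radians(12.6)),np.cos(np.radians(12.6))]);n=np.array([a[1],-a[0]])
from scipy.optimize import least_squares
X=p[:,:2]@n;Z=p[:,2]
f=least_squares(lambda q:np.hypot(X-q[0],Z-.044-q[1])-q[1],[.62,.0145],loss='soft_l1',f_scale=.002);print(f.x)
A=p[:,:2]@a;print(np.percentile(A,[1,99]),'centre',n*f.x[0]+a*np.mean(np.percentile(A,[1,99])))
"
```

```text
166 [(648, -142, 152), (644, -138, 152), (635, -142, 145), (631, -142, 143)]
167 [(645, -146, 145), (641, -141, 145), (637, -140, 143), (630, -143, 138)]
168 [(646, -145, 142), (644, -139, 144), (637, -140, 139), (631, -142, 135)]
169 [(643, -148, 135), (645, -138, 141), (636, -141, 135), (634, -140, 134)]
170 [(500, -279, 0), (642, -141, 134), (637, -141, 132), (632, -141, 129)]
171 [(503, -277, -1), (547, -228, 43), (545, -225, 43), (543, -221, 43)]
172 [(555, -230, 42), (552, -223, 43), (550, -220, 43), (551, -215, 46)]
173 [(563, -223, 46), (554, -222, 41), (555, -216, 44), (551, -215, 42)]
283 [ 0.6254 -0.1395  0.0745] [ 0.585 -0.202  0.052] [[ 0.618 -0.145  0.068]
 [ 0.634 -0.103  0.073]]
[ 0.62896779 -0.13666434  0.08614578]
[0.32922526 1.26196956]
[-0.33172714 -0.14620563] centre [ 0.37342535 -0.16139303]
```

```bash
python3 -c "
from h import *
from scipy.optimize import least_squares
d=np.load('s6.npy')
def fit(us,vs,yaw):
    pts=np.array([world('scene',d,u,v) for u in range(*us) for v in range(*vs)])
    p=pts[(pts[:,2]>.052)&(pts[:,2]<.08)]
    a=np.array([-np.sin(np.radians(yaw)),np.cos(np.radians(yaw))]);n=np.array([a[1],-a[0]])
    A=p[:,:2]@a;X=p[:,:2]@n;Z=p[:,2];k=(A>np.percentile(A,5))&(A<np.percentile(A,95))
    f=least_squares(lambda q:np.hypot(X[k]-q[0],Z[k]-.044-q[1])-q[1],[np.median(X)-.007,.015],bounds=([0,.012],[1,.018]),loss='soft_l1',f_scale=.002)
    ab=np.percentile(A,[1,99]);print(len(p),f.x,ab,'centre',n*f.x[0]+a*ab.mean())
fit((266,303),(174,194),12.6)
fit((311,349),(176,198),8.3)
fit((341,380),(193,221),1.7)
"
```

```text
280 [0.56363506 0.01447964] [-0.33172808 -0.23139785] centre [ 0.61148196 -0.15182884]
241 [0.53009216 0.01360086] [-0.14988261 -0.05107411] centre [ 0.53904454 -0.02290384]
349 [0.57861951 0.01606029] [0.0491112  0.14882463] centre [0.57542883 0.11608982]
```

Emit:
drive_tool(
  rows=[
    [0.1, 0.3, 0.8, 0, 1],
    [0, 0, 0.9, 0, 1],
    [0, 0, 0.9, 0, 1],
    [0, 0, 0.7, 0, 1],
    [0, 0, 0.3, 0, 1],
    [0, 0, 0, 0, 1],
  ],
)

```text
t: 13.25
ee_pos: [0.6106, -0.1518, 0.0496]
eef_rot: [-179.9, -0.1, 102.2]
contact_force: [-0.5, 0.3, 0.2]
width: 0.996
gripper_force: 0.0
```

Emit:
drive_tool(
  rows=[
    [0, 0, 0.2, 0, 1],
    [0, 0, 0.1, 0, 1],
    [0, 0, 0, 0, 1],
  ],
)

```text
t: 13.55
ee_pos: [0.6118, -0.1523, 0.0457]
eef_rot: [180.0, 0.0, 102.2]
contact_force: [-0.7, 0.2, 0.2]
width: 1.0
gripper_force: 0.0
```

Emit:
drive_tool(
  rows=[
    [0, 0, 0, 0, 0],
    [0, 0, 0, 0, 0],
    [0, 0, 0, 0, 0],
    [0, 0, 0, 0, 0],
    [0, 0, 0, 0, 0],
    [0, 0, 0, 0, 0],
    [0, 0, 0, 0, 0],
    [0, 0, 0, 0, 0],
  ],
)

```text
t: 14.35
ee_pos: [0.6113, -0.1523, 0.0453]
eef_rot: [-180.0, -0.0, 102.2]
contact_force: [0.5, -0.0, -0.2]
width: 0.363
gripper_force: 10.9
```

Emit:
drive_tool(
  rows=[
    [0, 0, 0, 0, 0],
    [0, 0, -0.2, 0, 0],
    [0, 0, -0.6, 0, 0],
    [0, 0, -0.9, 0, 0],
    [0, 0, -0.9, 0, 0],
    [0, 0, -0.9, 0, 0],
    [0, 0, -0.9, 0, 0],
    [0, 0, 0, 0, 0],
  ],
)

```text
t: 15.15
ee_pos: [0.6139, -0.153, 0.1379]
eef_rot: [179.7, 0.2, 102.2]
contact_force: [-0.7, 0.2, -0.9]
width: 0.36
gripper_force: 30.0
```

```bash
python3 -c "
from h import *
go(.490,-.410,.125,98)"
```

```text
pos [ 0.6139 -0.153   0.1379] rpy [179.67   0.19 102.23] F [-0.66  0.18 -0.89] t 15.15 | turn units 0.529 then shift units [-11.864  -7.921   0.644]
```

Emit:
drive_tool(
  rows=[
    [-0.5, -0.35, 0, 0.5, 0],
    [-1, -0.75, 0, 0, 0],
    [-1, -0.75, 0, 0, 0],
    [-1, -0.75, 0, 0, 0],
    [-1, -0.75, 0, 0, 0],
    [-1, -0.75, 0, 0, 0],
    [-1, -0.75, 0, 0, 0],
    [-1, -0.75, 0, 0, 0],
  ],
)

```text
t: 15.95
ee_pos: [0.5221, -0.3177, 0.1327]
eef_rot: [-180.0, -0.0, 98.2]
contact_force: [-0.1, 0.1, -2.0]
width: 0.354
gripper_force: 30.0
```

Emit:
drive_tool(
  rows=[
    [-1, -0.75, 0, 0, 0],
    [-1, -0.75, 0, 0, 0],
    [-1, -0.75, 0, 0, 0],
    [-0.8, -0.6, 0, 0, 0],
    [-0.4, -0.2, 0, 0, 0],
    [0, 0, 0, 0, 0],
  ],
)

```text
t: 16.55
ee_pos: [0.474, -0.4096, 0.1329]
eef_rot: [-180.0, -0.0, 98.1]
contact_force: [0.0, -0.1, -1.9]
width: 0.358
gripper_force: 30.0
```

```bash
python3 -c "
from h import *
go(.475,-.413,.012,98)"
```

```text
pos [ 0.474  -0.4096  0.1329] rpy [-1.7998e+02 -2.0000e-02  9.8140e+01] F [ 0.03 -0.06 -1.86] t 16.55 | turn units 0.017 then shift units [-0.173  0.025  6.043]
```

Emit:
drive_tool(
  rows=[
    [-0.1, 0, 1, 0, 0],
    [-0.1, 0, 1, 0, 0],
    [0, 0, 1, 0, 0],
    [0, 0, 1, 0, 0],
    [0, 0, 1, 0, 0],
    [0, 0, 0.6, 0, 0],
    [0, 0, 0.3, 0, 0],
    [0, 0, 0, 0, 0],
  ],
)

```text
t: 17.35
ee_pos: [0.4751, -0.412, 0.0146]
eef_rot: [-180.0, -0.1, 98.3]
contact_force: [0.5, -0.1, -1.2]
width: 0.354
gripper_force: 30.0
```

Emit:
drive_tool(
  rows=[
    [0, 0, 0.15, 0, 0],
    [0, 0, 0.1, 0, 0],
    [0, 0, 0, 0, 0],
  ],
)

```text
t: 17.65
ee_pos: [0.4754, -0.4132, 0.0108]
eef_rot: [180.0, 0.0, 98.2]
contact_force: [0.0, -0.9, -1.2]
width: 0.361
gripper_force: 30.0
```

Emit:
drive_tool(
  rows=[
    [0, 0, 0.1, 0, 0],
    [0, 0, 0.05, 0, 0],
    [0, 0, 0, 0, 0],
  ],
)

```text
t: 17.95
ee_pos: [0.475, -0.4128, 0.0072]
eef_rot: [-180.0, -0.0, 98.2]
contact_force: [-0.2, 0.1, -1.8]
width: 0.355
gripper_force: 30.0
```

Emit:
drive_tool(
  rows=[
    [0, 0, 0, 0, 0.6],
    [0, 0, 0, 0, 0.6],
    [0, 0, 0, 0, 0.6],
    [0, 0, 0, 0, 0.6],
    [0, 0, -0.5, 0, 0.6],
    [0, 0, -1, 0, 0.6],
    [0, 0, -1, 0, 0.6],
    [0, 0, -1, 0, 0.6],
  ],
)

```text
t: 18.75
ee_pos: [0.4752, -0.413, 0.0789]
eef_rot: [180.0, 0.0, 98.2]
contact_force: [0.6, 0.1, 0.0]
width: 0.598
gripper_force: 0.0
```

Emit:
drive_tool(
  rows=[
    [0, 0, -1, 0, 0.6],
    [0, 0, -1, 0, 0.6],
    [0, 0, -1, 0, 0],
    [0, 0, -0.5, 0, 0],
    [0, 0, 0, 0, 0],
  ],
)

```text
t: 19.25
ee_pos: [0.4761, -0.4139, 0.1499]
eef_rot: [179.9, 0.2, 98.2]
contact_force: [0.1, -0.1, -0.3]
width: 0.392
gripper_force: 0.0
```

```bash
python3 -c "
from h import *
b,d=r.capture('scene')
cv2.imwrite('pics/c7.png',cv2.resize(b[90:240,200:400],(800,600),interpolation=2)[:,:,::-1])
q=np.radians(8.3)
go(.538+.009*np.cos(q),-.0225+.009*np.sin(q),.075,98.3)"
```

```text
pos [ 0.4755 -0.4133  0.1482] rpy [1.7994e+02 8.0000e-02 9.8230e+01] F [-0.37 -0.58 -0.35] t 19.3 | turn units -0.009 then shift units [18.884  6.363  3.66 ]
```

View pics/c7.png

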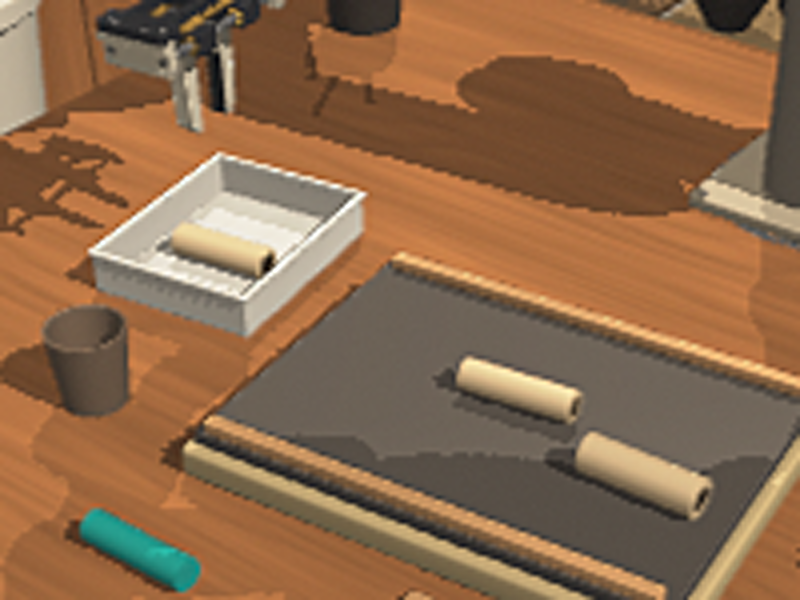

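The slumped prop lies in the tray (crop pixel 222,248). The other two are still on the shelf at (518,388) and (642,475).

Emit:
drive_tool(
  rows=[
    [1, 0.34, 0, 0, 0],
    [1, 0.34, 0, 0, 0],
    [1, 0.34, 0, 0, 0],
    [1, 0.34, 0, 0, 0],
    [1, 0.34, 0, 0, 0],
    [1, 0.34, 0, 0, 0],
    [1, 0.34, 0, 0, 0],
    [1, 0.34, 0, 0, 0],
  ],
)

```text
t: 20.1
ee_pos: [0.5056, -0.2447, 0.1461]
eef_rot: [-179.9, -0.1, 98.3]
contact_force: [0.3, -0.3, -0.1]
width: 0.0
gripper_force: 0.0
```

Emit:
drive_tool(
  rows=[
    [1, 0.34, 0, 0, 0],
    [1, 0.34, 0, 0, 0],
    [1, 0.34, 0, 0, 0],
    [1, 0.34, 0, 0, 0],
    [1, 0.34, 0, 0, 0],
    [1, 0.34, 0, 0, 0],
    [1, 0.34, 0, 0, 0],
    [1, 0.34, 0, 0, 0],
  ],
)

```text
t: 20.9
ee_pos: [0.5362, -0.0787, 0.1461]
eef_rot: [-179.9, -0.0, 98.3]
contact_force: [-0.8, -0.2, 0.0]
width: 0.007
gripper_force: 0.0
```

Emit:
drive_tool(
  rows=[
    [1, 0.34, 0, 0, 0],
    [1, 0.34, 0, 0, 0],
    [0.7, 0.2, 0.5, 0, 0],
    [0.2, 0.05, 1, 0, 0],
    [0, 0, 1, 0, 0],
    [0, 0, 0.7, 0, 0],
    [0, 0, 0.2, 0, 0],
    [0, 0, 0, 0, 0],
  ],
)

```text
t: 21.7
ee_pos: [0.5462, -0.0205, 0.0783]
eef_rot: [-179.9, -0.0, 98.2]
contact_force: [-0.8, 0.6, 0.1]
width: 0.004
gripper_force: 0.0
```

```bash
python3 -c "
from h import *
q=np.radians(8.3)
go(.538+.009*np.cos(q),-.0225+.009*np.sin(q),.069,98.3)"
```

```text
pos [ 0.5462 -0.0205  0.0783] rpy [-1.7989e+02 -3.0000e-02  9.8220e+01] F [-0.77  0.55  0.14] t 21.7 | turn units -0.01 then shift units [-0.039  0.028  0.463]
```

Emit:
drive_tool(
  rows=[
    [0, 0.03, 0.2, 0, 0],
    [0, 0, 0.1, 0, 0],
    [0, 0, 0, 0, 0],
  ],
)

```text
t: 22.0
ee_pos: [0.548, -0.0206, 0.0737]
eef_rot: [180.0, 0.0, 98.2]
contact_force: [-0.7, -0.4, -0.0]
width: 0.007
gripper_force: 0.0
```

Emit:
drive_tool(
  rows=[
    [0, 0, 0.06, 0, 0],
    [0, 0, 0, 0, 0],
  ],
)

```text
t: 22.2
ee_pos: [0.5478, -0.0205, 0.0723]
eef_rot: [180.0, 0.0, 98.2]
contact_force: [-0.4, 0.2, 0.4]
width: 0.002
gripper_force: 0.0
```

Emit:
drive_tool(
  rows=[
    [0, 0, 0.04, 0, 0],
    [0, 0, 0, 0, 0],
  ],
)

```text
t: 22.4
ee_pos: [0.5477, -0.0205, 0.0713]
eef_rot: [180.0, -0.0, 98.2]
contact_force: [0.4, -0.1, -0.5]
width: 0.006
gripper_force: 0.0
```

Emit:
drive_tool(
  rows=[
    [0, 0, 0.03, 0, 0],
    [0, 0, 0, 0, 0],
  ],
)

```text
t: 22.6
ee_pos: [0.5476, -0.0204, 0.0707]
eef_rot: [-180.0, -0.0, 98.2]
contact_force: [-0.7, -0.9, 0.6]
width: 0.007
gripper_force: 0.0
```

Emit:
drive_tool(
  rows=[
    [0, 0, 0.08, 0, 0],
    [0, 0, 0, 0, 0],
  ],
)

```text
t: 22.8
ee_pos: [0.5475, -0.0205, 0.0689]
eef_rot: [-180.0, -0.0, 98.2]
contact_force: [-0.3, 0.2, 0.8]
width: 0.006
gripper_force: 0.0
```

Emit:
drive_tool(
  rows=[
    [0, 0, 0.04, 0, 0],
    [0, 0, 0, 0, 0],
  ],
)

```text
t: 23.0
ee_pos: [0.5476, -0.0205, 0.0682]
eef_rot: [-180.0, -0.0, 98.2]
contact_force: [0.3, 0.3, 0.2]
width: 0.006
gripper_force: 0.0
```

Emit:
drive_tool(
  rows=[
    [0, 0, 0.04, 0, 0],
    [0, 0, 0, 0, 0],
  ],
)

```text
t: 23.2
ee_pos: [0.5476, -0.0205, 0.0674]
eef_rot: [-180.0, -0.0, 98.2]
contact_force: [-0.2, -0.3, 0.3]
width: 0.006
gripper_force: 0.0
```

Emit:
drive_tool(
  rows=[
    [0, 0, 0.03, 0, 0],
    [0, 0, 0, 0, 0],
  ],
)

```text
t: 23.4
ee_pos: [0.5476, -0.0205, 0.0669]
eef_rot: [-180.0, -0.0, 98.2]
contact_force: [0.1, 0.4, 0.0]
width: 0.003
gripper_force: 0.0
```

Emit:
drive_tool(
  rows=[
    [0, 0, 0.03, 0, 0],
    [0, 0, 0, 0, 0],
  ],
)

```text
t: 23.6
ee_pos: [0.5476, -0.0205, 0.0663]
eef_rot: [-180.0, -0.0, 98.2]
contact_force: [-0.2, 0.7, 0.1]
width: 0.004
gripper_force: 0.0
```

Emit:
drive_tool(
  rows=[
    [0, 0, 0.03, 0, 0],
    [0, 0, 0, 0, 0],
  ],
)

```text
t: 23.8
ee_pos: [0.5476, -0.0205, 0.0657]
eef_rot: [-180.0, -0.0, 98.2]
contact_force: [0.4, -0.1, 0.5]
width: 0.005
gripper_force: 0.0
```

Emit:
drive_tool(
  rows=[
    [0, 0, 0.02, 0, 0],
    [0, 0, 0, 0, 0],
  ],
)

```text
t: 24.0
ee_pos: [0.5477, -0.0205, 0.0653]
eef_rot: [-180.0, -0.0, 98.2]
contact_force: [0.3, 0.5, -1.1]
width: 0.002
gripper_force: 0.0
```

Emit:
drive_tool(
  rows=[
    [0, 0, 0.03, 0, 0],
    [0, 0, 0, 0, 0],
  ],
)

```text
t: 24.2
ee_pos: [0.5479, -0.0205, 0.0649]
eef_rot: [180.0, 0.0, 98.2]
contact_force: [-0.0, -0.3, 1.6]
width: 0.004
gripper_force: 0.6
```

Emit:
drive_tool(
  rows=[
    [0, 0, 0.02, 0, 0],
    [0, 0, 0, 0, 0],
  ],
)

```text
t: 24.4
ee_pos: [0.548, -0.0205, 0.0646]
eef_rot: [180.0, 0.0, 98.2]
contact_force: [0.8, 0.2, 2.3]
width: 0.007
gripper_force: 1.1
```

Emit:
drive_tool(
  rows=[
    [0, 0, 0.02, 0, 0],
    [0, 0, 0, 0, 0],
  ],
)

```text
t: 24.6
ee_pos: [0.548, -0.0205, 0.0642]
eef_rot: [180.0, 0.0, 98.2]
contact_force: [0.5, 1.3, 3.3]
width: 0.007
gripper_force: 1.7
```

Contact at about 3 N; roll.

Emit:
drive_tool(
  rows=[
    [0, -0.2, 0, 0, 0],
    [0, -0.2, 0, 0, 0],
    [0, 0, 0, 0, 0],
  ],
)

```text
t: 24.9
ee_pos: [0.5398, -0.0217, 0.0646]
eef_rot: [180.0, 0.0, 98.2]
contact_force: [-0.2, 0.1, 6.3]
width: 0.006
gripper_force: 3.2
```

Emit:
drive_tool(
  rows=[
    [0, -0.2, 0, 0, 0],
    [0, 0, 0, 0, 0],
  ],
)

```text
t: 25.1
ee_pos: [0.5358, -0.0222, 0.0646]
eef_rot: [180.0, 0.0, 98.2]
contact_force: [0.5, 1.2, 6.3]
width: 0.006
gripper_force: 3.4
```

Emit:
drive_tool(
  rows=[
    [0, -0.2, -0.03, 0, 0],
    [0, 0, 0, 0, 0],
  ],
)

```text
t: 25.3
ee_pos: [0.5316, -0.0229, 0.065]
eef_rot: [180.0, 0.0, 98.2]
contact_force: [-0.5, 1.0, 4.7]
width: 0.006
gripper_force: 2.6
```

Emit:
drive_tool(
  rows=[
    [0, -0.2, 0, 0, 0],
    [0, 0, 0, 0, 0],
  ],
)

```text
t: 25.5
ee_pos: [0.5276, -0.0235, 0.0649]
eef_rot: [180.0, 0.0, 98.2]
contact_force: [-1.3, 0.7, 6.1]
width: 0.006
gripper_force: 2.8
```

Emit:
drive_tool(
  rows=[
    [0, -0.2, 0, 0, 0],
    [0, -0.1, 0, 0, 0],
    [0, 0, 0, 0, 0],
  ],
)

```text
t: 25.8
ee_pos: [0.5217, -0.0243, 0.0649]
eef_rot: [180.0, 0.0, 98.2]
contact_force: [0.1, 0.6, 6.5]
width: 0.005
gripper_force: 2.8
```

Emit:
drive_tool(
  rows=[
    [0, -0.2, 0, 0, 0],
    [0, -0.2, 0, 0, 0],
    [0, 0, 0, 0, 0],
  ],
)

```text
t: 26.1
ee_pos: [0.5134, -0.0255, 0.0647]
eef_rot: [-180.0, 0.0, 98.2]
contact_force: [-1.0, 1.0, 5.2]
width: 0.007
gripper_force: 2.7
```

Emit:
drive_tool(
  rows=[
    [0, -0.2, 0, 0, 0],
    [0, 0, 0, 0, 0],
  ],
)

```text
t: 26.3
ee_pos: [0.5093, -0.0261, 0.0644]
eef_rot: [-180.0, 0.0, 98.2]
contact_force: [-0.0, -0.8, 3.7]
width: 0.006
gripper_force: 2.1
```

Emit:
drive_tool(
  rows=[
    [0, 0, -0.3, 0, 0],
    [0, 0, 0, 0, 0],
    [0, 0.45, 0, 0, 0],
    [0, 0.45, 0, 0, 0],
    [0, 0, 0.2, 0, 0],
    [0, 0, 0.07, 0, 0],
    [0, 0, 0, 0, 0],
  ],
)

```text
t: 27.0
ee_pos: [0.5277, -0.0233, 0.0647]
eef_rot: [-180.0, -0.0, 98.2]
contact_force: [-0.1, 0.5, 1.9]
width: 0.009
gripper_force: 0.8
```

Emit:
drive_tool(
  rows=[
    [0, 0, 0.03, 0, 0],
    [0, 0, 0, 0, 0],
  ],
)

```text
t: 27.2
ee_pos: [0.5279, -0.0233, 0.0646]
eef_rot: [180.0, -0.0, 98.2]
contact_force: [0.1, 0.4, 2.5]
width: 0.006
gripper_force: 0.9
```

Emit:
drive_tool(
  rows=[
    [0, -0.2, 0, 0, 0],
    [0, -0.2, 0, 0, 0],
    [0, 0, 0, 0, 0],
  ],
)

```text
t: 27.5
ee_pos: [0.5197, -0.0245, 0.065]
eef_rot: [180.0, 0.0, 98.2]
contact_force: [-1.1, 0.9, 5.5]
width: 0.002
gripper_force: 2.4
```

Emit:
drive_tool(
  rows=[
    [0, -0.2, 0, 0, 0],
    [0, -0.2, 0, 0, 0],
    [0, 0, 0, 0, 0],
  ],
)

```text
t: 27.8
ee_pos: [0.5117, -0.0257, 0.0649]
eef_rot: [180.0, 0.0, 98.2]
contact_force: [-0.6, 1.9, 6.0]
width: 0.005
gripper_force: 2.8
```

Emit:
drive_tool(
  rows=[
    [0, -0.2, 0, 0, 0],
    [0, -0.2, 0, 0, 0],
    [0, 0, 0, 0, 0],
  ],
)

```text
t: 28.1
ee_pos: [0.5038, -0.0269, 0.0649]
eef_rot: [180.0, 0.0, 98.2]
contact_force: [-0.3, 0.6, 5.7]
width: 0.008
gripper_force: 2.8
```

Emit:
drive_tool(
  rows=[
    [0, -0.2, 0, 0, 0],
    [0, -0.2, 0, 0, 0],
    [0, 0, 0, 0, 0],
  ],
)

```text
t: 28.4
ee_pos: [0.4958, -0.028, 0.0648]
eef_rot: [-180.0, 0.0, 98.2]
contact_force: [-0.6, 0.2, 6.8]
width: 0.008
gripper_force: 2.8
```

Emit:
drive_tool(
  rows=[
    [0, 0, -0.4, 0, 0],
    [0, 0, -0.9, 0, 0],
    [0, 0, -0.9, 0, 0],
    [0, 0.5, -0.1, 0.8, 0],
    [0, 0.5, 0, 0, 0],
  ],
)

```text
t: 28.9
ee_pos: [0.5167, -0.0263, 0.1115]
eef_rot: [179.9, 0.0, 91.7]
contact_force: [1.3, 0.0, 0.6]
width: 0.007
gripper_force: 0.0
```

```bash
python3 -c "
from h import *
b,d=r.capture('top')
g=b[:,:,::-1].copy();props(g,d,((334,236),(291,218)))
q=np.radians(1.7)
go(.5745+.009*np.cos(q),.117+.009*np.sin(q),.079,91.7)"
```

```text
(334, 236) [ 0.5127 -0.0341  0.062 ] size [122.  83.] axis yaw -3.737561275070732 z [0.5386 0.5412 0.5424]
(291, 218) [0.5721 0.1191 0.062 ] size [ 31. 101.] axis yaw 2.3437898219870306 z [0.0739 0.0779 0.0803]
pos [ 0.5177 -0.0263  0.111 ] rpy [1.7992e+02 2.0000e-02 9.1930e+01] F [-0.76  0.69 -0.15] t 28.95 | turn units 0.029 then shift units [7.076 3.503 1.6  ]
```

Emit:
drive_tool(
  rows=[
    [0.9, 0.45, 0, 0, 0],
    [0.9, 0.45, 0, 0, 0],
    [0.9, 0.45, 0, 0, 0],
    [0.9, 0.45, 0, 0, 0],
    [0.9, 0.45, 0, 0, 0],
    [0.9, 0.45, 0, 0, 0],
    [0.9, 0.45, 0, 0, 0],
    [0.8, 0.3, 0, 0, 0],
  ],
)

```text
t: 29.75
ee_pos: [0.5802, 0.1188, 0.1095]
eef_rot: [-179.9, 0.0, 92.0]
contact_force: [-1.0, -0.8, 0.4]
width: 0.007
gripper_force: 0.0
```

Emit:
drive_tool(
  rows=[
    [0, 0, 0.7, 0, 0],
    [0, 0, 0.6, 0, 0],
    [0, 0, 0.2, 0, 0],
    [0, 0, 0, 0, 0],
  ],
)

```text
t: 30.15
ee_pos: [0.579, 0.117, 0.0785]
eef_rot: [-179.8, 0.0, 91.8]
contact_force: [-0.5, -0.0, 0.5]
width: 0.008
gripper_force: 0.0
```

Emit:
drive_tool(
  rows=[
    [0, 0, 0.08, 0, 0],
    [0, 0, 0, 0, 0],
  ],
)

```text
t: 30.35
ee_pos: [0.5807, 0.1175, 0.0792]
eef_rot: [180.0, -0.0, 91.8]
contact_force: [-0.5, 0.1, -0.1]
width: 0.005
gripper_force: 0.0
```

Emit:
drive_tool(
  rows=[
    [0, 0, 0.06, 0, 0],
    [0, 0, 0, 0, 0],
  ],
)

```text
t: 30.55
ee_pos: [0.5807, 0.1179, 0.078]
eef_rot: [180.0, -0.0, 91.8]
contact_force: [1.3, -0.6, 0.5]
width: 0.002
gripper_force: 0.0
```

Emit:
drive_tool(
  rows=[
    [0, 0, 0.1, 0, 0],
    [0, 0, 0.1, 0, 0],
    [0, 0, 0, 0, 0],
  ],
)

```text
t: 30.85
ee_pos: [0.5802, 0.118, 0.0733]
eef_rot: [-180.0, 0.0, 91.8]
contact_force: [0.3, 0.1, -0.1]
width: 0.002
gripper_force: 0.0
```

Emit:
drive_tool(
  rows=[
    [0, 0, 0.05, 0, 0],
    [0, 0, 0, 0, 0],
  ],
)

```text
t: 31.05
ee_pos: [0.5805, 0.118, 0.0726]
eef_rot: [-180.0, 0.0, 91.8]
contact_force: [0.1, 0.3, 0.0]
width: 0.007
gripper_force: 0.0
```

Emit:
drive_tool(
  rows=[
    [0, 0, 0.03, 0, 0],
    [0, 0, 0, 0, 0],
  ],
)

```text
t: 31.25
ee_pos: [0.5805, 0.118, 0.0721]
eef_rot: [-180.0, -0.0, 91.8]
contact_force: [0.0, -0.0, -0.0]
width: 0.003
gripper_force: 0.0
```

Emit:
drive_tool(
  rows=[
    [0, 0, 0.03, 0, 0],
    [0, 0, 0, 0, 0],
  ],
)

```text
t: 31.45
ee_pos: [0.5805, 0.118, 0.0715]
eef_rot: [-180.0, 0.0, 91.8]
contact_force: [-0.2, -0.2, -0.3]
width: 0.008
gripper_force: 0.0
```

Emit:
drive_tool(
  rows=[
    [0, 0, 0.04, 0, 0],
    [0, 0, 0, 0, 0],
  ],
)

```text
t: 31.65
ee_pos: [0.5807, 0.118, 0.0708]
eef_rot: [180.0, -0.0, 91.8]
contact_force: [-0.2, -0.4, 1.4]
width: 0.005
gripper_force: 0.6
```

Emit:
drive_tool(
  rows=[
    [0, 0, 0.03, 0, 0],
    [0, 0, 0, 0, 0],
  ],
)

```text
t: 31.85
ee_pos: [0.5808, 0.118, 0.0705]
eef_rot: [180.0, -0.0, 91.8]
contact_force: [-0.5, 0.7, 3.1]
width: 0.004
gripper_force: 1.3
```

Emit:
drive_tool(
  rows=[
    [0, 0, 0.03, 0, 0],
    [0, 0, 0, 0, 0],
  ],
)

```text
t: 32.05
ee_pos: [0.581, 0.118, 0.07]
eef_rot: [179.9, -0.0, 91.8]
contact_force: [0.0, -0.3, 4.6]
width: 0.004
gripper_force: 2.3
```

Slightly firm; ease up a little and roll.

Emit:
drive_tool(
  rows=[
    [0, -0.1, -0.04, 0, 0],
    [0, -0.2, 0, 0, 0],
    [0, 0, 0, 0, 0],
  ],
)

```text
t: 32.35
ee_pos: [0.574, 0.1178, 0.0703]
eef_rot: [-180.0, 0.0, 91.8]
contact_force: [-0.3, -0.0, 3.8]
width: 0.006
gripper_force: 1.9
```

Emit:
drive_tool(
  rows=[
    [0, -0.2, 0, 0, 0],
    [0, 0, 0, 0, 0],
  ],
)

```text
t: 32.55
ee_pos: [0.57, 0.1177, 0.0703]
eef_rot: [-180.0, 0.0, 91.8]
contact_force: [0.2, 0.2, 3.1]
width: 0.004
gripper_force: 1.9
```

Emit:
drive_tool(
  rows=[
    [0, -0.2, 0, 0, 0],
    [0, 0, 0, 0, 0],
  ],
)

```text
t: 32.75
ee_pos: [0.5661, 0.1175, 0.0703]
eef_rot: [-180.0, -0.0, 91.8]
contact_force: [0.8, -0.6, 4.3]
width: 0.008
gripper_force: 1.9
```

Emit:
drive_tool(
  rows=[
    [0, -0.2, 0, 0, 0],
    [0, 0, 0, 0, 0],
  ],
)

```text
t: 32.95
ee_pos: [0.5621, 0.1174, 0.0703]
eef_rot: [-180.0, 0.0, 91.8]
contact_force: [0.0, 0.2, 3.6]
width: 0.006
gripper_force: 1.9
```

Emit:
drive_tool(
  rows=[
    [0, -0.2, 0, 0, 0],
    [0, 0, 0, 0, 0],
  ],
)

```text
t: 33.15
ee_pos: [0.5581, 0.1173, 0.0703]
eef_rot: [-180.0, -0.0, 91.8]
contact_force: [-0.7, 0.8, 4.0]
width: 0.008
gripper_force: 1.9
```

Emit:
drive_tool(
  rows=[
    [0, -0.2, 0, 0, 0],
    [0, 0, 0, 0, 0],
  ],
)

```text
t: 33.35
ee_pos: [0.554, 0.1171, 0.0701]
eef_rot: [-180.0, 0.0, 91.8]
contact_force: [-0.4, 0.6, 3.1]
width: 0.003
gripper_force: 1.7
```

Emit:
drive_tool(
  rows=[
    [0, -0.2, 0, 0, 0],
    [0, 0, 0, 0, 0],
    [0, 0, -0.3, 0, 0],
    [0, 0.4, 0, 0, 0],
    [0, 0.4, 0, 0, 0],
    [0, 0, 0.2, 0, 0],
    [0, 0, 0.08, 0, 0],
    [0, 0, 0, 0, 0],
  ],
)

```text
t: 34.15
ee_pos: [0.5664, 0.1174, 0.0703]
eef_rot: [-180.0, 0.0, 91.8]
contact_force: [-0.2, -0.8, 2.1]
width: 0.009
gripper_force: 1.0
```

Emit:
drive_tool(
  rows=[
    [0, 0, 0.02, 0, 0],
    [0, 0, 0, 0, 0],
  ],
)

```text
t: 34.35
ee_pos: [0.5665, 0.1174, 0.0704]
eef_rot: [180.0, 0.0, 91.8]
contact_force: [-0.6, 0.3, 2.0]
width: 0.003
gripper_force: 0.9
```

Emit:
drive_tool(
  rows=[
    [0, -0.2, 0, 0, 0],
    [0, -0.2, 0, 0, 0],
    [0, 0, 0, 0, 0],
  ],
)

```text
t: 34.65
ee_pos: [0.558, 0.1172, 0.0705]
eef_rot: [-180.0, 0.0, 91.8]
contact_force: [0.3, -0.8, 3.4]
width: 0.003
gripper_force: 1.5
```

Emit:
drive_tool(
  rows=[
    [0, -0.2, 0, 0, 0],
    [0, -0.2, 0, 0, 0],
    [0, 0, 0, 0, 0],
  ],
)

```text
t: 34.95
ee_pos: [0.5501, 0.117, 0.0704]
eef_rot: [-180.0, 0.0, 91.8]
contact_force: [-0.3, 0.4, 3.4]
width: 0.006
gripper_force: 1.7
```

Emit:
drive_tool(
  rows=[
    [0, -0.2, 0, 0, 0],
    [0, -0.2, 0, 0, 0],
    [0, 0, 0, 0, 0],
  ],
)

```text
t: 35.25
ee_pos: [0.5421, 0.1168, 0.0704]
eef_rot: [-180.0, 0.0, 91.8]
contact_force: [-0.6, -1.8, 2.9]
width: 0.005
gripper_force: 1.8
```

Emit:
drive_tool(
  rows=[
    [0, -0.2, 0, 0, 0],
    [0, -0.2, 0, 0, 0],
    [0, 0, 0, 0, 0],
  ],
)

```text
t: 35.55
ee_pos: [0.5338, 0.1165, 0.07]
eef_rot: [-179.9, 0.0, 91.8]
contact_force: [-0.0, -1.1, 3.3]
width: 0.004
gripper_force: 1.4
```

Emit:
drive_tool(
  rows=[
    [0, 0, -0.4, 0, 0],
    [0, 0, -1, 0, 0],
    [0, 0, -1, 0, 0],
    [0, 0, -1, 0, 0],
    [0, 0, -1, 0, 0],
    [0, 0, -1, 0, 0],
    [0, 0, 0, 0, 0],
    [0, 0, 0, 0, 0],
  ],
)

```text
t: 36.35
ee_pos: [0.5347, 0.1166, 0.1783]
eef_rot: [180.0, -0.0, 91.8]
contact_force: [-0.5, 0.1, -0.3]
width: 0.004
gripper_force: 0.0
```

```bash
python3 -c "
from h import *
b,d=r.capture('scene')
cv2.imwrite('pics/c8.png',cv2.resize(b[90:240,200:400],(800,600),interpolation=2)[:,:,::-1])"
```

```text
(no output)
```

View pics/c8.png

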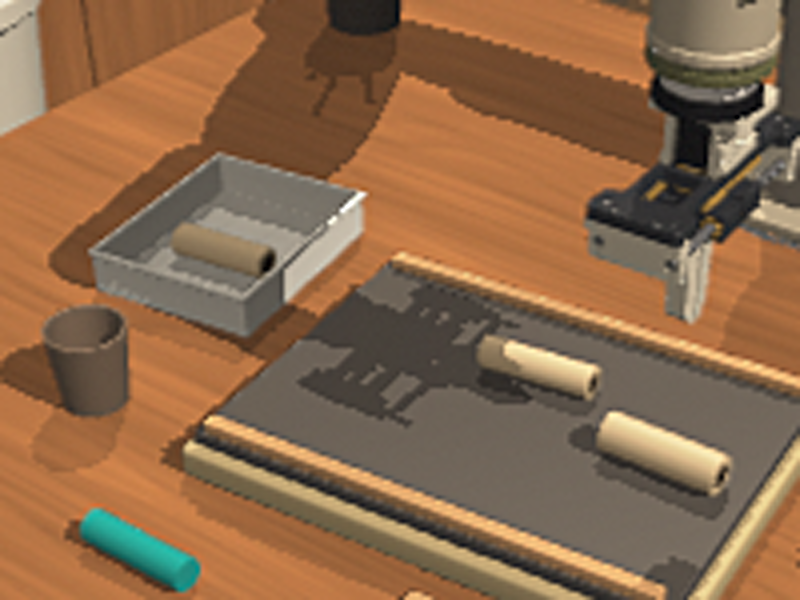

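```bash
cat > fit.py <<'E'
from h import *
from scipy.optimize import least_squares
def fit(d,us,vs,yaw):
    pts=np.array([world('scene',d,u,v) for u in range(*us) for v in range(*vs)])
    p=pts[(pts[:,2]>.052)&(pts[:,2]<.08)]
    a=np.array([-np.sin(np.radians(yaw)),np.cos(np.radians(yaw))]);n=np.array([a[1],-a[0]])
    A=p[:,:2]@a;X=p[:,:2]@n;Z=p[:,2];k=(A>np.percentile(A,5))&(A<np.percentile(A,95))
    f=least_squares(lambda q:np.hypot(X[k]-q[0],Z[k]-.044-q[1])-q[1],[np.median(X)-.007,.015],bounds=([0,.012],[1,.018]),loss='soft_l1',f_scale=.002)
    ab=np.percentile(A,[1,99]);print(len(p),'n',f.x,ab,'centre',n*f.x[0]+a*ab.mean())
E
python3 -c "
from fit import *
b,d=r.capture('scene');o=np.load('s6.npy')
fit(o,(311,349),(176,198),8.3);fit(d,(317,353),(171,193),8.3)
fit(o,(341,380),(193,221),1.7);fit(d,(347,386),(188,216),1.7)
"
```

```text
241 n [0.53009216 0.01360086] [-0.14988261 -0.05107411] centre [ 0.53904454 -0.02290384]
242 n [0.49291018 0.01383614] [-0.15124908 -0.05155024] centre [ 0.50238501 -0.02918294]
349 n [0.57861951 0.01606029] [0.0491112  0.14882463] centre [0.57542883 0.11608982]
336 n [0.54617456 0.01611078] [0.04923459 0.14899523] centre [0.5429938  0.11527424]
```

Travel was 37 mm and 32 mm, so both passed a quarter turn and ran true. Handing in.

```bash
python3 -c "
from plant import r
print(r.hand_in())"
```

```text
the job is handed in; nothing more can be done
None
```

All three props were tested: two rolled true over 37 mm and 32 mm and stay on the shelf, and the right-hand one heaved up after about 10 mm, so it is now in the scrap tray; the job took about 36 s, the highest press I read was 7.4 N, and it is handed in.

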